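# Turn the desk carousel until the rubber stamp faces front

### The arm

A 7-joint arm with a two-finger parallel gripper is mounted at the origin on the work surface. World frame = base frame: x ahead of the robot, y to its left, z up, the work surface at z = 0. Lengths are in m, angles in rad, forces in N, time in s.
With the tool pointing down it reaches from about 0.425 to 0.95 m from the base axis. Payload 4.7 kg.
Tool frame: the origin (TCP) lies at the very end of the fingers, on their centre line; the grasp point (between the pads) lies 19 mm behind it; z points along the fingers, y is the direction in which the jaws open and shut (so a half turn about z gives the same grasp; the last joint's range is limited). The gripper opens to 85 mm and grips with 20 to 120 N. Pads are 22 mm wide; open, the fingers measure 114 mm over their backs; the gripper's body (76 mm by 85 mm) begins 54 mm behind the grasp point. The pads swing forward as they close: fully open they stand 13 mm farther back than shut.
Start: joints at [1.116, 0.469, -0.049, 1.532, 0.024, 1.141, -0.082], TCP at [0.279, -0.615, 0.231] pointing down, gripper open.
Joint ranges: [-2.59, 2.59], [-0.33, 1.99], [-1.39, 1.29], [0.1, 2.45], [-1.04, 4.18], [0.21, 1.99], [-2.66, 2.66]. Speed limits (rad/s): [2.57, 2.57, 3.14, 3.14, 3.14, 3.14, 3.14].

### API

Orientations are given as [roll, pitch, yaw] about the fixed x, y, z axes, in that order (R = Rz(yaw) Ry(pitch) Rx(roll)).
In Python, from cell import r gives the robot as it stands. The module is installed in compiled form; this text tells all that it offers.
- The arm moves only by the tool play_rows, never from a script. Its argument "steps" is a list of rows, each a list of 4 numbers: the shift along the world's x, y, z in mm, then the turn about the world's z in units of 8 degrees (1.0 is 8 degrees). A call has 1 to 8 rows; each row is the pose to reach, as a shift and turn from the pose commanded when the call began; what a row does not reach only later rows make up. A row lasts 1/10 s, in which the tool goes at most 50 mm and 8.59 degrees, less where a joint would pass 70% of its speed; a pose out of reach is approached as far as the arm can. A call with a gripper value outside its range is refused whole. "fingers" is the opening in per cent of the stroke, from 0 (shut) to 100 (fully open), set as the call begins (left out, the last holds). The fingers move at their own pace and stop on an object; "squeeze" is the grip in N (left out, the last holds). Time passes only in rows, so rows that repeat a pose let the fingers close. It gives the time, the measured TCP pose, the force and the opening at its end, in the units of the state.
- r.get_state(): the state, without advancing time (a new reading comes with each control period).
- r.camera(name): name is "side" or "top"; returns a dict with "frame" (400x640x3 uint8, red, green, blue), "K" (3x3 intrinsics, pixels), "origin" and "rotation" of the camera in the world. Camera axes: x right, y up, looking along -z (the intrinsics and any distortion apply to the point x, -y, -z); pixel columns grow to the right and rows downward; lengths in m; the calibration is good to about 2 mm. A picture is of the moment at which its call begins. There is no depth.
- r.job_done(): hands the job in, once; it reports no verdict.
The state is a dict: "time_s": time; "q": joint angles; "joint_vel": joint speeds; "joint_torque": joint torques, N m; "position": TCP position; "ee_rot": TCP orientation; "wrist_force": force on the tool from outside, world axes, zero at the start; "torque": the same for the moment, N m; "gripper_width": finger opening in m.
Only numpy, scipy, OpenCV 4.12 (cv2) and the standard library are available. Lean on these libraries where they do the work, as an engineer would, in place of code of your own. Each camera call takes 0.05 s, during which the arm holds its last target.

### The job

At the sign-in table, push the revolving desk organizer round by its rim or rim pegs with the fingertips, either way, until the rubber stamp stands at the front, squarely in line with the flat tongue that sticks out from under the organizer. Do not touch or lift the stamp, the ink bottle or the glue stick standing on it, leave the tape roll, phone and stapler where they are, then move the hand away and leave the organizer at rest.

Things in the scene. Friction and masses are not known exactly. Their poses are not given: they have to be found in the camera images.
- stand: Fixed white foot of the organizer, a disc 200 mm across, 18 mm high, on the table. A flat white tongue, 26 mm wide, 6 mm thick, lies on the table and sticks out from under the tray to 188 mm from the centre: it marks the front, within 0.6 rad of world -x. Origin: centre of the underside, on the turning axis; the tongue points along its own -x, z up.
- carousel: Turning white tray, a disc 240 mm across and 14 mm thick, its top 38 mm above the table. Turns both ways without stops about its upright axis; friction 0.08 N m (0.75 N at the pegs), so it stays where it is left and barely coasts. In the middle a dish of paper clips, 48 mm across, 18 mm high. Origin: centre of the disc's underside, on the axis; z up; its yaw tells how far it is turned.
- peg (a point): Top centre of one of the tray's six equal upright rim pegs of dark steel, 12 mm across, 32 mm tall, tops 70 mm above the table. They stand 110 mm from the axis, every 60 degrees: at 30 (this one), 90, 150, 210, 270 and 330 degrees from the tray's own x axis. The three wells lie half-way between two pegs.
- stamp_mid (a point): Rubber stamp, loose, turned wood, 64 mm tall: round foot 38 mm across, narrow waist, ball grip 27 mm across. Stands with 2.5 mm of play in any one of three round wells (49 mm outside, rims 13 mm above the tray), centred 62 mm from the axis at 60, 180 and 300 degrees from the tray's x axis. The point is on its axis, half-way up, 70 mm above the table.
- ink_mid (a point): The ink bottle, a loose amber bottle 38 mm across and 62 mm tall, with a narrower black cap, in another well. The point is on its axis, half-way up.
- glue_mid (a point): The glue stick, a loose straight grey cylinder with a black top, 37 mm across and 66 mm tall, in the remaining well. The point is on its axis, half-way up.
- tape_mid (a point): A bystander: roll of packing tape lying flat, 100 mm across, 48 mm high, to the +y side of the organizer. The point is its centre.
- phone: A bystander: black phone lying flat, 150 x 74 x 9 mm, to the -y side of the organizer. Origin: centre of the underside.
- stapler: A bystander: stapler, 130 x 34 mm, 43 mm high, beyond the organizer. Origin: centre of the underside.
Mind the look-alikes: they are no part of the job. What is shaped like the part that bears glue_mid but purple is not meant.

How it is judged:
On the way:
1. the fingers push the turning tray (contact force between the fingers and carousel above 0.2 N), for 0.05 s.
At the end, for the whole second after the job is handed in: The stamp's centre lies on the tongue's side, at most 12 mm (about 11 degrees) to either side of the line from the turning axis along the tongue; the tray is at rest; stamp, bottle and glue stick stand upright in their wells; tape roll, phone and stapler are within 20 mm of where they were (x of stamp_mid in the frame of stand below -0.045 m and y of stamp_mid in the frame of stand between -0.012 and 0.012 m and angular speed of carousel below 0.05 rad/s and height (world z) of stamp_mid between 0.062 and 0.078 m and angle between each of stamp_mid, ink_mid, glue_mid's own z axis and vertical below 0.25 rad and horizontal distance between each of stamp_mid, ink_mid, glue_mid and carousel below 0.075 m and height (world z) of ink_mid between 0.061 and 0.077 m and height (world z) of glue_mid between 0.063 and 0.079 m and distance of each of tape_mid, phone, stapler from where it was at the start of the episode below 0.02 m); the robot touches nothing.
It fails at once if one of the three things standing on the turntable is touched by the robot (contact force between any of the fingers, the arm and stamp above 0.3 N or contact force between any of the fingers, the arm and ink above 0.3 N or contact force between any of the fingers, the arm and glue above 0.3 N).
It fails at once if one of the three things is lifted, tipped or thrown out of its well (height (world z) of stamp_mid above 0.082 m or height (world z) of ink_mid above 0.081 m or height (world z) of glue_mid above 0.083 m or angle between any of stamp_mid, ink_mid, glue_mid's own z axis and vertical above 0.5 rad).
It fails at once if the tape roll, the phone or the stapler is knocked out of place (over 20 mm) (distance of any of tape_mid, phone, stapler from where it was at the start of the episode above 0.02 m).
It also fails if it takes over 64 s, if anything falls off the work surface, if the arm or the gripper's body presses on something with over 40 N, if the wrist force passes 120 N, or if a joint passes its speed limit or range.

## Working session

There is one attempt and no reset: what is moved stays moved. The work goes in short steps, Python scripts to look and compute and a tool call to move; the robot and the scene stay as the last step left them, time stands still between calls to the robot, and variables do not carry over. Pictures are saved under pics/ and viewed, and the job is handed in when it is done.

Besides the shell and the picture viewer there is one more tool, called after "Emit:" as a command line: name --pt "numbers of a row" for each row, then --argument value for the rest. play_rows: Moves the arm, as the interface text tells. Its arguments: {"type":"object","properties":{"steps":{"type":"array"},"fingers":{"type":"number"},"squeeze":{"type":"number"}},"required":["steps"]}

```bash
mkdir -p pics; cat > h.py <<'E'
import numpy as np,cv2
from cell import r
def grab(n,f):
    c=r.camera(n); cv2.imwrite(f,c["frame"][:,:,::-1]); return c
def ray(c,u,v):
    K=np.array(c["K"]);d=np.linalg.inv(K)@[u,v,1]; d=np.array(c["rotation"])@[d[0],-d[1],-d[2]]
    return np.array(c["origin"]),d
def at(c,u,v,z):
    o,d=ray(c,u,v); return o+d*(z-o[2])/d[2]
def proj(c,p):
    q=np.array(c["rotation"]).T@(np.array(p)-c["origin"]); q=np.array(c["K"])@[q[0],-q[1],-q[2]]; return q[:2]/q[2]
E
python3 - <<'E'
from h import *
for n in("top","side"):
    c=grab(n,f"pics/{n}0.png"); print({k:v for k,v in c.items() if k!="frame"})
print(r.get_state())
E
```

```text
{'K': array([[479.67904369,   0.        , 315.25958157],
       [  0.        , 479.67904369, 200.72011591],
       [  0.        ,   0.        ,   1.        ]]), 'origin': array([0.37167788, 0.06181185, 1.15222372]), 'rotation': array([ 2.35031652e-01,  1.96591255e-04, -1.58066603e+00])}
{'K': array([[384.22221837,   0.        , 319.04203371],
       [  0.        , 384.22221837, 204.81025463],
       [  0.        ,   0.        ,   1.        ]]), 'origin': array([ 0.50054666, -0.59177175,  0.59733941]), 'rotation': array([ 0.91384101, -0.0105318 , -0.16221976])}
{'time_s': 0.1, 'q': array([ 1.11611099,  0.46939295, -0.04857685,  1.53352909,  0.02407872,
        1.14101819, -0.08228718]), 'joint_vel': array([-1.15936793e-03,  5.49515118e-05, -2.34291128e-03, -2.88178131e-03,
        2.50868784e-05, -1.55508922e-04,  1.29161674e-03]), 'joint_torque': array([ 1.17686111e-03, -5.11511886e+01, -4.69996990e-02, -2.38391000e+01,
        1.07278110e-02,  4.40522490e-03,  7.50066351e-05]), 'position': array([ 0.2785981 , -0.61426551,  0.23036383]), 'ee_rot': array([-3.13983029e+00,  4.92905526e-05,  4.25801185e-01]), 'wrist_force': array([ 0.39939558, -0.32184282, -0.06437121]), 'torque': array([ 0.04284114, -0.02138429,  0.01216048]), 'gripper_width': 0.0853564224149498}
```

```bash
sed -i 's/^from cell import r/from cell import r\nfrom scipy.spatial.transform import Rotation as Ro/; s/np.array(c\["rotation"\])/Ro.from_euler("xyz",c["rotation"]).as_matrix()/g' h.py; cat h.py
```

```text
import numpy as np,cv2
from cell import r
from scipy.spatial.transform import Rotation as Ro
def grab(n,f):
    c=r.camera(n); cv2.imwrite(f,c["frame"][:,:,::-1]); return c
def ray(c,u,v):
    K=np.array(c["K"]);d=np.linalg.inv(K)@[u,v,1]; d=Ro.from_euler("xyz",c["rotation"]).as_matrix()@[d[0],-d[1],-d[2]]
    return np.array(c["origin"]),d
def at(c,u,v,z):
    o,d=ray(c,u,v); return o+d*(z-o[2])/d[2]
def proj(c,p):
    q=Ro.from_euler("xyz",c["rotation"]).as_matrix().T@(np.array(p)-c["origin"]); q=np.array(c["K"])@[q[0],-q[1],-q[2]]; return q[:2]/q[2]
```

View pics/top0.png

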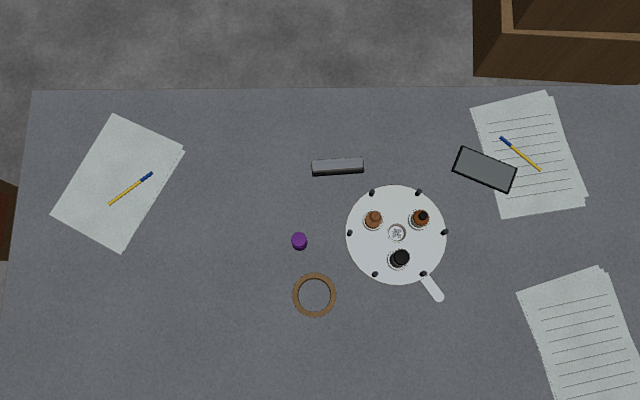

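View pics/side0.png

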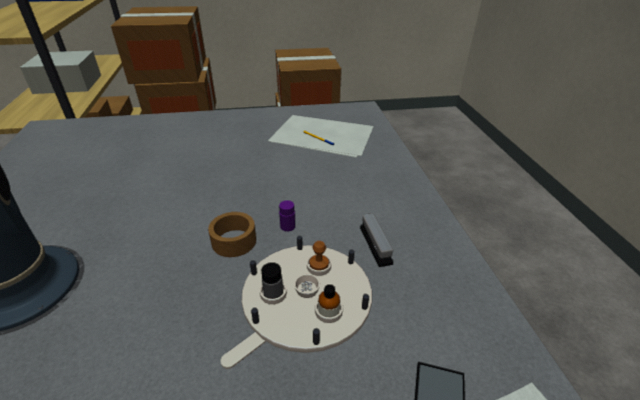

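```bash
cat > m.py <<'E'
from h import *
import scipy.optimize as so,sys
def measure(ct,pegs,topz=0.07):
    P=np.array([at(ct,*p,topz)[:2] for p in pegs])
    def f(x): 
        a=x[2]+np.arange(6)*np.pi/3
        M=x[:2]+.11*np.c_[np.cos(a),np.sin(a)]
        d=np.linalg.norm(P[:,None]-M,axis=2); return d.min(1)
    c0=P.mean(0); best=min((so.least_squares(f,[*c0,a]) for a in np.linspace(0,1.04,5)),key=lambda s:s.cost)
    return best.x,best.fun
E
python3 - <<'E'
from m import *
c=r.camera("top");f=c["frame"]
cv2.imwrite("pics/z.png",cv2.resize(f[170:310,330:460],None,fx=4.5,fy=4.2,interpolation=cv2.INTER_CUBIC)[:,:,::-1])
pegs=[(372,192),(418,192),(444,232),(423,273),(375,274),(349,233)]
print(measure(c,pegs))
for n,p,z in[("stamp",(373,215),.09),("ink",(423,215),.098),("glue",(402,255),.105),("tongue",(438,297),.006),("tape",(314,295),.04),("phone",(485,170),.005),("stapler",(337,166),.04),("purple",(299,238),.06)]:print(n,at(c,*p,z))
E
```

```text
(array([ 0.55521778, -0.12606491,  0.52342466]), array([0.00185951, 0.00149867, 0.00233974, 0.00227324, 0.00175758,
       0.00122187]))
stamp [ 0.59153393 -0.07069971  0.09      ]
ink [ 0.58876628 -0.18188368  0.098     ]
glue [ 0.49857137 -0.12882317  0.105     ]
tongue [ 0.41120427 -0.22610986  0.006     ]
tape [0.41728573 0.06444865 0.04      ]
phone [ 0.72105885 -0.36533822  0.005     ]
stapler [0.72409137 0.00580162 0.04      ]
purple [0.545469   0.09768732 0.06      ]
```

View pics/z.png

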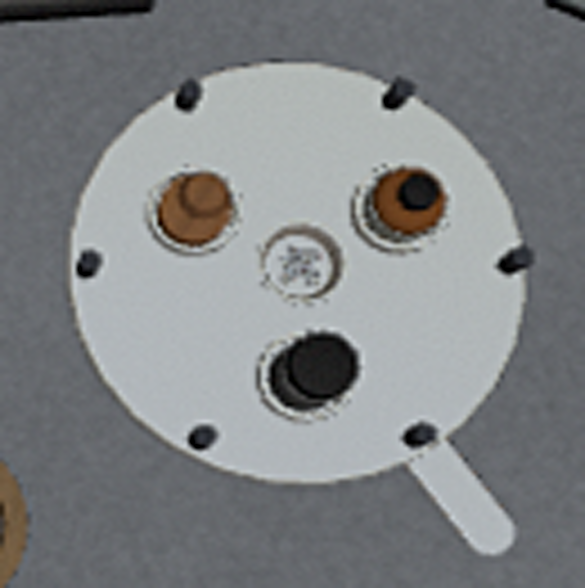

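```bash
python3 - <<'E'
from m import *
c=r.camera("top");f=c["frame"]
cv2.imwrite("pics/zs.png",cv2.resize(r.camera("side")["frame"][220:370,210:400],None,fx=4,fy=4,interpolation=cv2.INTER_CUBIC)[:,:,::-1])
pegs=[(372.2,191.4),(419.3,191),(445.5,231.2),(423.8,273.1),(375.1,273.3),(349.8,232.1)]
print(measure(c,pegs))
# disc contour
hsv=cv2.cvtColor(f,cv2.COLOR_RGB2HSV);m=((hsv[:,:,2]>130)&(hsv[:,:,1]<60)).astype('u1')
m[:, :335]=0;m[:,460:]=0;m[:175]=0;m[310:]=0
cs,_=cv2.findContours(m,cv2.RETR_EXTERNAL,cv2.CHAIN_APPROX_NONE);k=max(cs,key=cv2.contourArea)[:,0]
W=np.array([at(c,u,v,.038)[:2] for u,v in k])
x0=np.array([.555,-.126])
s=so.least_squares(lambda x:np.linalg.norm(W-x[:2],axis=1)-x[2],[*x0,.12],loss='soft_l1',f_scale=.001);print("disc",s.x)
T=np.array([at(c,u,v,.006)[:2] for u,v in k]);d=T-s.x[:2];R=np.linalg.norm(d,axis=1);t=d[(R>.14)&(R<.18)]
print("tongue pts",len(t),"tip",R.max())
# both edges: lines at +-13 mm of a radial line
g=lambda a:(np.abs(-np.sin(a)*t[:,0]+np.cos(a)*t[:,1])-.013)
q=so.least_squares(lambda x:g(x[0]),[np.radians(-145)]);print("tongue deg",np.degrees(q.x),np.abs(q.fun).mean())
E
```

```text
(array([ 0.55671859, -0.12793131,  0.52024768]), array([3.91764449e-04, 9.55521685e-05, 5.25575631e-04, 8.81031847e-04,
       8.05066851e-04, 1.07320768e-03]))
disc [ 0.55709836 -0.12871461  0.11794074]
tongue pts 27 tip 0.18664950112617265
tongue deg [-145.55563117] 0.000894907973969918
```

View pics/zs.png

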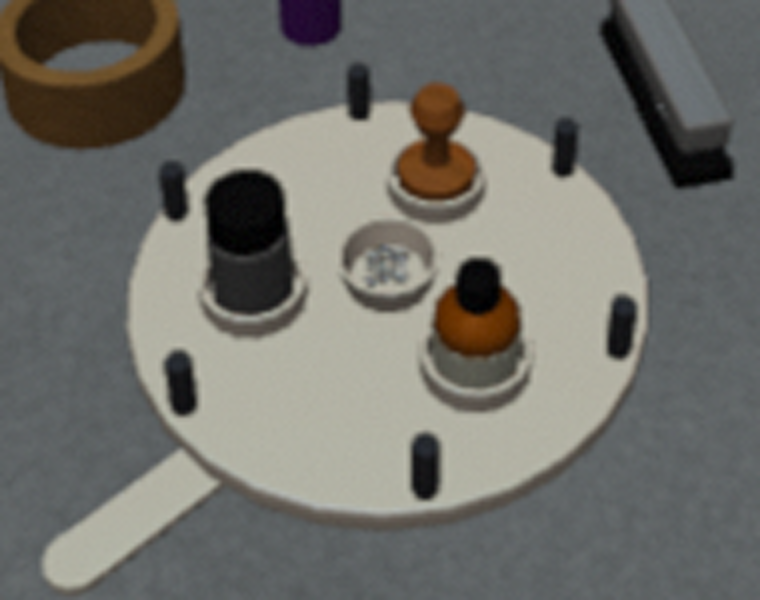

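Emit:
play_rows --pt "13 40 0 -0.4" --pt "27 80 0 -0.8" --pt "40 120 0 -1.2" --pt "53 160 0 -1.5" --pt "67 200 0 -1.8" --pt "80 240 0 -2.2" --pt "93 280 0 -2.6" --pt "107 320 0 -3.05" --fingers 0

```text
time_s: 1.05
position: [0.386, -0.2931, 0.2315]
ee_rot: [3.141, -0.0, -0.003]
wrist_force: [1.5, 0.6, 0.8]
gripper_width: -0.0001
```

Emit:
play_rows --pt "13 42 0 0" --pt "27 84 0 0" --pt "40 126 0 0" --pt "53 167 0 0" --pt "53 167 0 0" --pt "53 167 -20 0" --pt "53 167 -40 0" --pt "53 167 -60 0"

```text
time_s: 1.85
position: [0.4388, -0.1283, 0.1709]
ee_rot: [3.141, -0.001, -0.001]
wrist_force: [-1.0, -0.5, -0.2]
gripper_width: 0.0001
```

Emit:
play_rows --pt "0 0 -30 0" --pt "0 0 -60 0" --pt "0 0 -85 0" --pt "0 0 -85 0"

```text
time_s: 2.25
position: [0.4362, -0.1278, 0.0837]
ee_rot: [-3.14, 0.007, -0.001]
wrist_force: [-1.2, 0.1, -0.3]
gripper_width: 0.0003
```

```bash
python3 - <<'E'
from h import *
a=r.camera("side")["frame"][150:350,150:410]
cv2.imwrite("pics/s1.png",cv2.resize(a,None,fx=3,fy=3,interpolation=cv2.INTER_CUBIC)[:,:,::-1])
E
```

```text
(no output)
```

View pics/s1.png

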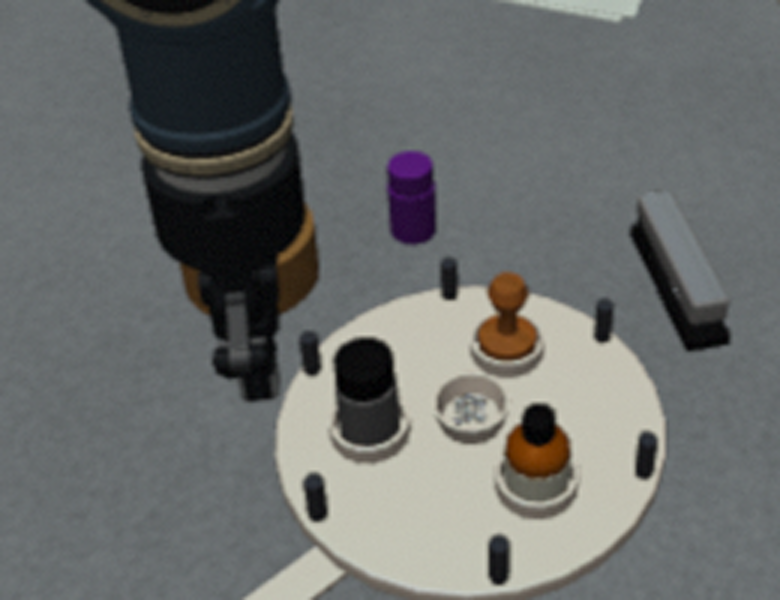

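```bash
python3 - <<'E'
from h import *
s=r.get_state();print(s["q"].round(3),s["position"],s["ee_rot"])
E
```

```text
[ 0.408  0.333 -0.256  2.164  0.134  0.663 -1.512] [ 0.43773407 -0.12799235  0.08541597] [-3.14092322e+00  3.29807634e-03 -5.30998162e-04]
```

Emit:
play_rows --pt "0 0 -15 0" --pt "0 0 -30 0" --pt "0 0 -39 0" --pt "0 0 -39 0"

```text
time_s: 2.7
position: [0.4389, -0.128, 0.0475]
ee_rot: [3.141, 0.0, -0.0]
wrist_force: [0.1, 0.3, -0.0]
gripper_width: -0.0002
```

```bash
cat > arc.py <<'E'
import numpy as np,sys
a,s,n=map(float,sys.argv[1:4]); c=np.array([557,-128.]);R=118
f=lambda p:R*np.array([np.cos(np.radians(p)),np.sin(np.radians(p))])
print("start",c+f(a))
print([[*(np.round(f(a+s*i)-f(a),1).tolist()),0,round(s*i/8,2)] for i in range(1,int(n)+1)])
E
for a in 180 216 252 288 ; do python3 arc.py $a 4.5 8; done
```

```text
start [ 439. -128.]
[[0.4, -9.3, 0, 0.56], [1.5, -18.5, 0, 1.12], [3.3, -27.5, 0, 1.69], [5.8, -36.5, 0, 2.25], [9.0, -45.2, 0, 2.81], [12.9, -53.6, 0, 3.38], [17.4, -61.7, 0, 3.94], [22.5, -69.4, 0, 4.5]]
start [ 461.53599466 -197.35865977]
[[5.7, -7.3, 0, 0.56], [12.0, -14.1, 0, 1.12], [18.8, -20.4, 0, 1.69], [26.1, -26.1, 0, 2.25], [33.8, -31.3, 0, 2.81], [41.9, -35.8, 0, 3.38], [50.3, -39.7, 0, 3.94], [59.0, -42.9, 0, 4.5]]
start [ 520.53599466 -240.22466892]
[[8.9, -2.5, 0, 0.56], [18.0, -4.3, 0, 1.12], [27.2, -5.4, 0, 1.69], [36.5, -5.8, 0, 2.25], [45.7, -5.4, 0, 2.81], [54.9, -4.3, 0, 3.38], [64.0, -2.5, 0, 3.94], [72.9, -0.0, 0, 4.5]]
start [ 593.46400534 -240.22466892]
[[8.7, 3.2, 0, 0.56], [17.1, 7.1, 0, 1.12], [25.2, 11.6, 0, 1.69], [32.9, 16.8, 0, 2.25], [40.2, 22.5, 0, 2.81], [47.0, 28.8, 0, 3.38], [53.3, 35.6, 0, 3.94], [59.0, 42.9, 0, 4.5]]
```

Emit:
play_rows --pt "0.4 -9.3 0 0.56" --pt "1.5 -18.5 0 1.12" --pt "3.3 -27.5 0 1.69" --pt "5.8 -36.5 0 2.25" --pt "9.0 -45.2 0 2.81" --pt "12.9 -53.6 0 3.38" --pt "17.4 -61.7 0 3.94" --pt "22.5 -69.4 0 4.5"

```text
time_s: 3.5
position: [0.4618, -0.1978, 0.0486]
ee_rot: [3.14, -0.0, 0.631]
wrist_force: [-0.4, 0.1, 1.6]
gripper_width: 0.0004
```

```bash
python3 - <<'E'
from h import *
print(r.get_state()["position"],r.get_state()["wrist_force"])
a=r.camera("side")["frame"][150:350,150:410]
cv2.imwrite("pics/s2.png",cv2.resize(a,None,fx=3,fy=3,interpolation=cv2.INTER_CUBIC)[:,:,::-1])
E
```

```text
[ 0.46181135 -0.19779298  0.04856535] [-0.41080891  0.12174595  1.60583527]
```

View pics/s2.png

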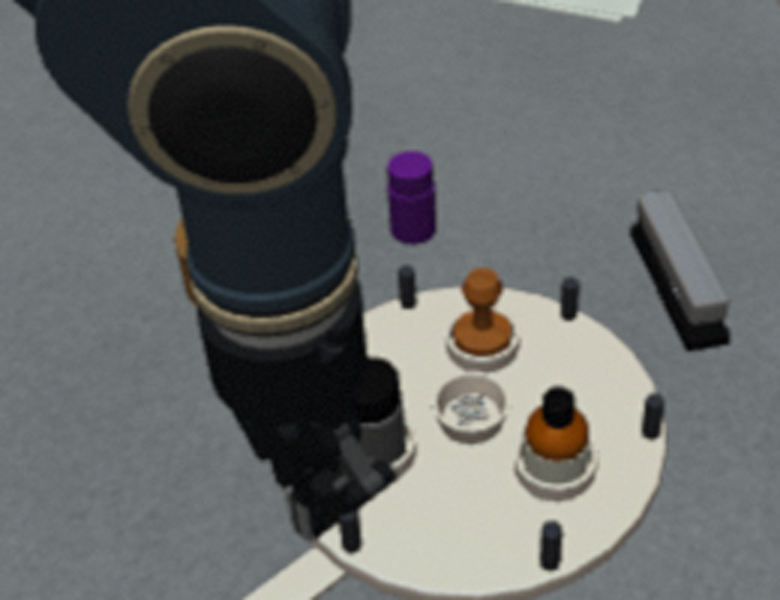

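Emit:
play_rows --pt "5.7 -7.3 0 0.56" --pt "12.0 -14.1 0 1.12" --pt "18.8 -20.4 0 1.69" --pt "26.1 -26.1 0 2.25" --pt "33.8 -31.3 0 2.81" --pt "41.9 -35.8 0 3.38" --pt "50.3 -39.7 0 3.94" --pt "59.0 -42.9 0 4.5"

```text
time_s: 4.35
position: [0.5204, -0.241, 0.0484]
ee_rot: [3.141, 0.001, 1.258]
wrist_force: [-1.2, 0.2, 0.5]
gripper_width: -0.0001
```

Emit:
play_rows --pt "8.9 -2.5 0 0.56" --pt "18.0 -4.3 0 1.12" --pt "27.2 -5.4 0 1.69" --pt "36.5 -5.8 0 2.25" --pt "45.7 -5.4 0 2.81" --pt "54.9 -4.3 0 3.38" --pt "64.0 -2.5 0 3.94" --pt "72.9 0 0 4.5"

```text
time_s: 5.15
position: [0.5937, -0.2417, 0.0485]
ee_rot: [-3.141, 0.003, 1.885]
wrist_force: [0.2, -2.2, 0.2]
gripper_width: -0.0001
```

```bash
python3 - <<'E'
from h import *
print(r.get_state()["position"],r.get_state()["wrist_force"])
for n,s in(("top",np.s_[160:320,320:480]),("side",np.s_[150:350,150:410])):
    a=r.camera(n)["frame"][s]
    cv2.imwrite(f"pics/{n}3.png",cv2.resize(a,None,fx=3,fy=3,interpolation=cv2.INTER_CUBIC)[:,:,::-1])
E
```

```text
[ 0.59368428 -0.24167213  0.04847339] [ 0.15674492 -2.1752874   0.1621407 ]
```

View pics/top3.png

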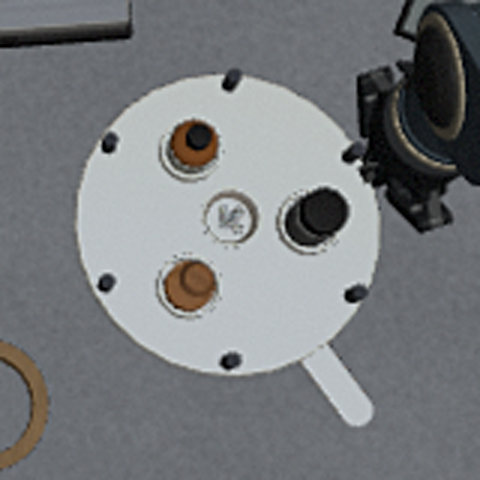

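View pics/side3.png

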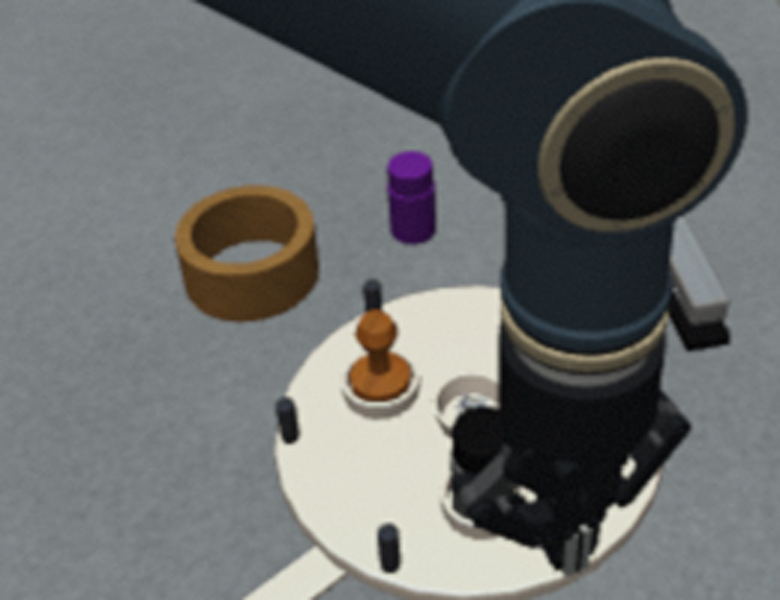

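```bash
python3 - <<'E'
from m import *
c=r.camera("top")
p=[(233,75),(110,139),(106,280),(233,356),(359,290),(356,146)]
x,f=measure(c,[(320+u/3,160+v/3) for u,v in p]);print(x,np.degrees(x[2])%60,f)
q=at(c,320+196/3,160+275/3,.09)[:2]-x[:2];print(np.degrees(np.arctan2(q[1],q[0])))
E
```

```text
[ 0.55802894 -0.12798739 -0.04768532] 57.26783252102074 [0.0012567  0.00123653 0.00030238 0.00187183 0.00062574 0.0007367 ]
146.46205473891249
```

Emit:
play_rows --pt "8.7 3.2 0 0.56" --pt "17.1 7.1 0 1.12" --pt "25.2 11.6 0 1.69" --pt "32.9 16.8 0 2.25" --pt "40.2 22.5 0 2.81" --pt "47.0 28.8 0 3.38" --pt "53.3 35.6 0 3.94" --pt "59.0 42.9 0 4.5"

```text
time_s: 6.1
position: [0.652, -0.1982, 0.0477]
ee_rot: [-3.14, 0.001, 2.513]
wrist_force: [0.1, -2.1, -0.2]
gripper_width: -0.0001
```

```bash
python3 arc.py 324 3.5 8; python3 arc.py 324 1 31
```

```text
start [ 652.46400534 -197.35865977]
[[4.1, 6.0, 0, 0.44], [7.7, 12.2, 0, 0.88], [11.0, 18.6, 0, 1.31], [13.9, 25.2, 0, 1.75], [16.4, 31.9, 0, 2.19], [18.5, 38.8, 0, 2.62], [20.2, 45.8, 0, 3.06], [21.4, 52.9, 0, 3.5]]
start [ 652.46400534 -197.35865977]
[[1.2, 1.7, 0, 0.12], [2.4, 3.4, 0, 0.25], [3.5, 5.1, 0, 0.38], [4.6, 6.8, 0, 0.5], [5.7, 8.6, 0, 0.62], [6.7, 10.4, 0, 0.75], [7.7, 12.2, 0, 0.88], [8.7, 14.0, 0, 1.0], [9.7, 15.8, 0, 1.12], [10.6, 17.6, 0, 1.25], [11.5, 19.5, 0, 1.38], [12.3, 21.4, 0, 1.5], [13.2, 23.3, 0, 1.62], [13.9, 25.2, 0, 1.75], [14.7, 27.1, 0, 1.88], [15.4, 29.0, 0, 2.0], [16.1, 30.9, 0, 2.12], [16.8, 32.9, 0, 2.25], [17.4, 34.9, 0, 2.38], [18.0, 36.8, 0, 2.5], [18.5, 38.8, 0, 2.62], [19.0, 40.8, 0, 2.75], [19.5, 42.8, 0, 2.88], [20.0, 44.8, 0, 3.0], [20.4, 46.8, 0, 3.12], [20.7, 48.9, 0, 3.25], [21.1, 50.9, 0, 3.38], [21.4, 52.9, 0, 3.5], [21.7, 55.0, 0, 3.62], [21.9, 57.0, 0, 3.75], [22.1, 59.1, 0, 3.88]]
```

Go to about 351° with the last rows slowing.

Emit:
play_rows --pt "4.6 6.8 0 0.5" --pt "8.7 14.0 0 1.0" --pt "12.3 21.4 0 1.5" --pt "15.4 29.0 0 2.0" --pt "18.0 36.8 0 2.5" --pt "20.0 44.8 0 3.0" --pt "20.7 48.9 0 3.25" --pt "21.1 50.9 0 3.38"

```text
time_s: 6.9
position: [0.6731, -0.1462, 0.0476]
ee_rot: [-3.141, -0.0, 2.985]
wrist_force: [-0.4, -0.7, 0.8]
gripper_width: -0.0002
```

```bash
python3 - <<'E'
from h import *
print(r.get_state()["position"],r.get_state()["wrist_force"])
a=r.camera("top")["frame"][160:320,320:480]
cv2.imwrite(f"pics/top5.png",cv2.resize(a,None,fx=3,fy=3,interpolation=cv2.INTER_CUBIC)[:,:,::-1])
E
```

```text
[ 0.67314519 -0.14616279  0.04763857] [-0.37336855 -0.65755508  0.76957415]
```

View pics/top5.png

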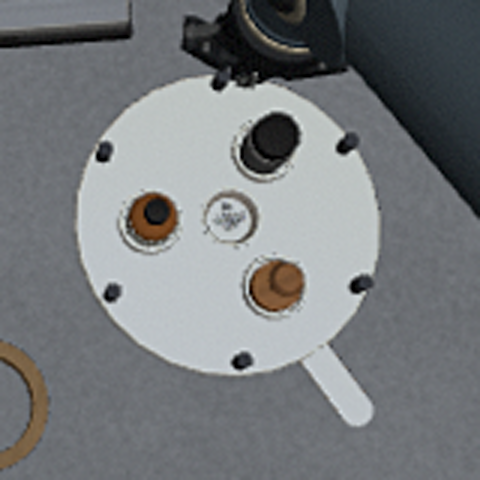

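```bash
python3 - <<'E'
from m import *
c=r.camera("top")
p=[(104,147),(112,289),(244,356),(364,281),(350,137)]
x,f=measure(c,[(320+u/3,160+v/3) for u,v in p]);print(x,np.degrees(x[2])%60,"well",(np.degrees(x[2])-30)%60+180,f)
E
python3 arc.py 351 1 8
```

```text
[ 0.55843009 -0.12783595  0.02698787] 1.5462908083800007 well 211.54629080838 [0.00064968 0.00015508 0.00148237 0.00111587 0.00035999]
start [ 673.54722419 -146.45926687]
[[0.3, 2.0, 0, 0.12], [0.6, 4.1, 0, 0.25], [0.8, 6.1, 0, 0.38], [1.0, 8.2, 0, 0.5], [1.2, 10.2, 0, 0.62], [1.3, 12.3, 0, 0.75], [1.4, 14.3, 0, 0.88], [1.4, 16.4, 0, 1.0]]
```

3° more, then back off a few degrees and rise.

Emit:
play_rows --pt "0.3 2.0 0 0.12" --pt "0.6 4.1 0 0.25" --pt "0.8 6.1 0 0.38" --pt "0.8 6.1 0 0.38" --pt "0.6 4.1 0 0.25" --pt "0.0 0.0 0 0.0" --pt "0.0 -6.0 0 0.0" --pt "0.0 -12.0 0 0.0"

```text
time_s: 7.8
position: [0.6734, -0.159, 0.0473]
ee_rot: [-3.141, 0.0, 2.985]
wrist_force: [-1.1, 0.5, 0.8]
gripper_width: 0.0
```

Emit:
play_rows --pt "0 0 20 0" --pt "0 0 50 0" --pt "0 0 90 0" --pt "0 0 130 0" --pt "20 -20 150 0" --pt "40 -50 150 0" --pt "70 -80 150 0" --pt "70 -80 150 0"

```text
time_s: 8.6
position: [0.7454, -0.2445, 0.1978]
ee_rot: [-3.14, 0.003, 2.977]
wrist_force: [-0.1, -0.1, 0.1]
gripper_width: 0.0
```

```bash
python3 - <<'E'
from h import *
print(r.get_state()["position"],r.get_state()["wrist_force"])
a=r.camera("top")["frame"][160:320,320:480]
cv2.imwrite(f"pics/top6.png",cv2.resize(a,None,fx=3,fy=3,interpolation=cv2.INTER_CUBIC)[:,:,::-1])
grab("side","pics/side6.png")
E
```

```text
[ 0.745375   -0.24448447  0.19779337] [-0.05349302 -0.11442722  0.05858687]
```

View pics/top6.png

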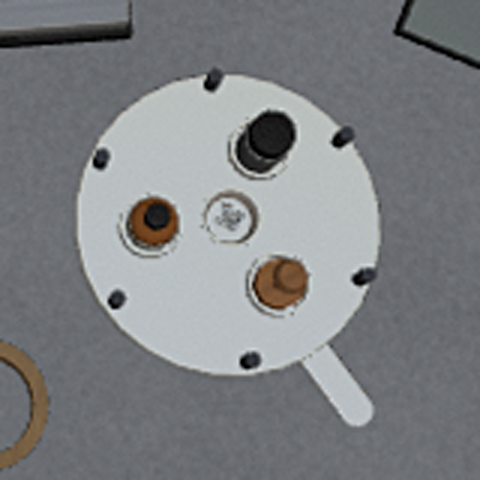

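View pics/side6.png

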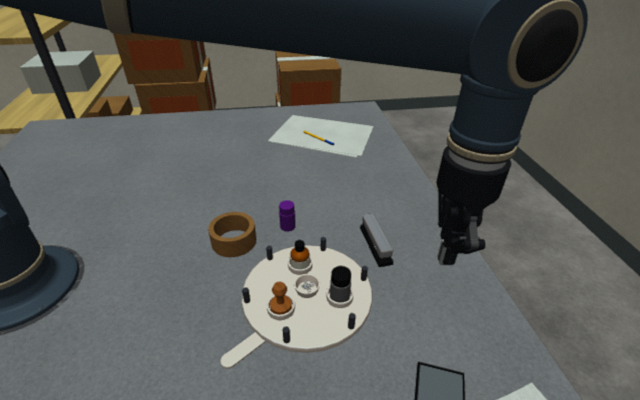

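```bash
python3 - <<'E'
from m import *
c=r.camera("top")
p=[(214,74),(101,153),(116,295),(250,356),(365,271),(346,132)]
x,f=measure(c,[(320+u/3,160+v/3) for u,v in p]);print(x,"well",(np.degrees(x[2])-30)%60+180,f)
q=at(c,320+291/3,160+272/3,.09)[:2]-[.557,-.128];print("stamp top",np.degrees(np.arctan2(q[1],q[0]))%360,np.linalg.norm(q))
cs=r.camera("side")
q=at(cs,279.5,287.5,.09)[:2]-[.557,-.128];print("side",np.degrees(np.arctan2(q[1],q[0]))%360,np.linalg.norm(q))
t=at(cs,227,362,.006)[:2]-[.557,-.128];print("tongue side",np.degrees(np.arctan2(t[1],t[0]))%360,np.linalg.norm(t))
print(np.abs(r.get_state()["joint_vel"]).max())
E
```

```text
[ 0.55868133 -0.12738754  0.07785082] well 214.46052321075655 [0.00069725 0.00097854 0.00044222 0.00102782 0.00166164 0.00081425]
stamp top 218.3105514050191 0.06029021502496448
side 213.0121550375752 0.05709234562337303
tongue side 215.48626425642286 0.17715974956123767
0.013262365886179916
```

```bash
python3 -c "
from cell import r
print(r.job_done())"
```

```text
the job is handed in; nothing more can be done
None
```

I turned the organizer about 155° counter-clockwise in one stroke, pushing a rim peg with the closed fingertips. I then backed off, raised the hand clear and handed the job in at about 9 s; no verdict is reported.

- **Alignment:** In the last picture a fit to the pegs put the stamp's well at 214.5° from world +x, against 214.4° measured for the tongue.
- **Disagreement:** Rougher sightings of the stamp itself gave 218.3° (top camera) and 213.0° (side camera). They differ by about 5°, but both are within the 11° allowed.
- **Everything else:** Stamp, ink bottle and glue stick stood upright in their wells. By eye, the tape roll, phone and stapler look unmoved; I did not measure them again. The hand was about 0.2 m up and clear of everything, with wrist force near zero. I did not measure the tray's speed; it was pushed slowly at the end, so it should be at rest.

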